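# Fetch the yellow sugar pot from behind the tall crockery

## Robot

A 7-joint arm with a two-finger parallel gripper is mounted at the origin on the work surface. World frame = base frame: x ahead of the robot, y to its left, z up, the work surface at z = 0. Lengths are in m, angles in rad, forces in N, time in s.
With the tool pointing down it reaches from about 0.425 to 0.925 m from the base axis. Payload 6.8 kg.
Tool frame: the origin (TCP) lies midway between the tips of the shut fingers; the grasp point (between the pads) lies r.tcp_to_grasp behind it (r.tcp_to_grasp is the distance from the TCP to the grasp point, in m); x points along the fingers, y is the direction in which the jaws open and shut, and the axes are right-handed (so a half turn about x gives the same grasp; the last joint's range is limited). The gripper opens to 85 mm and grips with 20 to 120 N. Pads are 22 mm wide; open, the fingers measure 114 mm over their backs; the gripper's body (76 mm by 85 mm) begins 54 mm behind the grasp point. The pads swing forward as they close: fully open they stand 13 mm farther back than shut.
Start: joints at [1.018, 0.477, 0.022, 1.555, -0.011, 1.109, -0.083], TCP at [0.29, -0.609, 0.231] pointing down, gripper open.
Joint ranges: [-2.96, 2.96], [-0.34, 2.1], [-1.41, 1.46], [0.24, 2.44], [-1.37, 4.51], [0.17, 1.92], [-2.96, 2.96]. Speed limits (rad/s): [2.39, 2.39, 3.14, 3.14, 3.14, 3.14, 3.14].

## Interface

Orientations are given as a rotation vector (axis times angle).
In Python, from bench import r, grab_frame, search_frame, cut_out, pinpoint gives the robot as it stands. The module is installed in compiled form; this text tells all that it offers.
- The arm moves only by the tool apply_moves, never from a script. Its argument "commands" is a list of rows, each a list of 7 numbers: the finger opening in mm, from 0 to 85.4, then the shift along the tool's x, y, z in mm, then the turn, a rotation vector about the tool's x, y, z in rad. A call has 1 to 20 rows; each row is the pose to reach, as a shift and turn from the pose commanded when the call began, along the tool's axes at that moment; what a row does not reach only later rows make up. A row lasts 1/10 s, in which the tool goes at most 50 mm and 8.59 degrees, less where a joint would pass 70% of its speed; a pose out of reach is approached as far as the arm can. A call with a gripper value outside its range is refused whole. The fingers move at their own pace and stop on an object; "force" is the grip in N (left out, the last holds). Time passes only in rows, so rows that repeat a pose let the fingers close. It gives the time, the measured TCP pose, the force and the opening at its end, in the units of the state.
- r.get_obs(): the state, without advancing time (a new reading comes with each control period).
- grab_frame(name): name is "side" or "top" or "wrist"; returns a dict with "pixels" (480x640x3 uint8, red, green, blue), "mtx" (3x3 intrinsics, pixels), "position" and "rotation" of the camera in the world; the wrist camera has in their place "T_tool_cam" (4x4, takes a point from camera to tool coordinates, whose origin is the TCP and whose axes are the tool frame's). Camera axes: x right, y down, z forward; pixel columns grow to the right and rows downward; lengths in m; the calibration is good to about 2 mm. The wrist camera is an equidistant fisheye: a pixel r from the principal point sees the ray r / f radians off the axis. A picture is of the moment at which its call begins: read the wrist's pose just before it. There is no depth.
- r.hand_in(): hands the job in, once; it reports no verdict.
Trained networks look in the newest picture that a camera, given by its name, has taken for a name from the list of things; names that differ only in an ending like _2 or _b are one class to them, and where a whole thing is asked for, a point or a joint stands for the part that bears it (a point fixed in the world has none). Each returns a list of dicts, best first, with "confidence" (0 to 1); they miss things now and then, are a little off and sometimes report something else, mostly with a low value. They report only what shows in the picture. A call takes as long as a camera call.
- search_frame(label, camera): "point" ([column, row] as shares, 0 to 1, of the picture: columns of its width, rows of its height, amid what is visible of it).
- cut_out(label, camera): "pixels" (480x640 bool, what is visible of it) and "point" ([column, row] as shares, 0 to 1, of the picture: columns of its width, rows of its height, amid what is visible of it).
- pinpoint(label, camera): "point" ([column, row] as shares, 0 to 1, of the picture: columns of its width, rows of its height: a listed point, or the origin of a listed thing).
The state is a dict: "clock": time; "joints": joint angles; "qvel": joint speeds; "tau": joint torques, N m; "tcp_pos": TCP position; "orientation": TCP orientation; "contact_force": force on the tool from outside, world axes, zero at the start; "moment": the same for the moment, N m; "grip_width": finger opening in m.
Only numpy, scipy, OpenCV 4.12 (cv2) and the standard library are available. Lean on these libraries where they do the work, as an engineer would, in place of code of your own. Each camera call takes 0.05 s, during which the arm holds its last target.

## Task

Get the small yellow pot for the breakfast tray: move the tall item that stands in front of it well clear and stand it gently on the worktop, take the yellow pot out and set it down gently, upright, in the middle of the red coaster on the tray. Then put the tall item back gently where it stood (if it is the jug, with its handle pointing as before), and leave the other tall item, the green pot, the plates, the tray and its cup where they are, with nothing tipped over.

Things in the scene. Friction and masses are not known exactly. Their poses are not given: they have to be found in the camera images.
- rack: White rack, fixed, 170 (x) by 300 mm (y). Origin under its centre, x from its open front to its back, y to its left. Floor 15 mm above the worktop. Two open-topped bays centred at y = +72.5 and -72.5 mm, 135 mm wide, with 10 mm partitions and a rail at the back (x 75 to 85 mm) reaching 45 mm above the floor. A pot stands about 65 mm behind each tall item. The worktop in front is clear.
- mat_left (a point): Centre of the cork mat (80 mm across, flush with the rack's floor) in the left bay, where the jug stands within 3 mm; axes as the rack's.
- mat_right (a point): Centre of the cork mat in the right bay, where the canister stands within 3 mm; axes as the rack's.
- jug_center (a point): White and blue jug, solid, 145 mm tall, 0.3 to 0.55 kg, in the left bay; this point is on its axis, 72 mm above its foot, z up. Foot 48 mm across, belly 66, neck 56 and straight from 90 to 140 mm above the foot, rim 58. A black handle reaches 62 mm from the axis along its -x, towards the rack's front at the start; grip the neck across its y.
- jug_handle (a point): Outermost point of the jug's handle (centre of the 10 mm bar), 57 mm from the jug's axis along its -x and 95 mm above its foot.
- canister_center (a point): Blue round canister, 0.28 to 0.52 kg, in the right bay, 62 mm across and straight up to 122 mm above its foot, then a wooden lid (fixed on) with a small ball knob, 144 mm tall in all. This point is on its axis, half-way up (72 mm above its foot), z up.
- yellow_pot_center (a point): Yellow lidded pot (the one wanted), 0.15 to 0.3 kg, 74 mm tall: straight round body 52 mm across up to 54 mm, then a low lid (fixed on) with a 14 mm white ball knob. This point is on its axis, 37 mm above its foot, z up.
- green_pot_center (a point): Green lidded pot, of the same shape and size as the yellow one, behind the other tall item; to be left alone. This point is on its axis, 37 mm above its foot.
- coaster (a point): Centre of the top of the red coaster (90 mm across, flat) on the breakfast tray; it lies 6 mm above the tray's underside. Axes as the tray's.
- tray: Loose wooden tray, 300 mm (x) by 180 mm (y), 0.9 kg, rim 18 mm high, floor 6 mm thick; origin at the centre of its underside. The coaster's centre is 50 mm towards its +x. It lies to the left or to the right of the rack.
- cup: Blue cup, 76 mm across and 58 mm tall, standing on the tray 110 mm from the coaster's centre; origin at its foot. To be left alone.
- jug: The jug's body, origin at the centre of its foot, z up.
- canister: The canister's body, origin at the centre of its foot, z up.
- yellow_pot: The yellow pot's body, origin at the centre of its foot, z up.
- green_pot: The green pot's body, origin at the centre of its foot.
- plates: Stack of red and white plates, 170 mm across and 59 mm tall, on the other side of the rack from the tray; origin at its foot.

How it is judged:
On the way, in this order (a step that is already met when the one before it is completed fails the run):
1. the tall item in front of the yellow pot has been moved clear (110 mm or more between their axes) while the pot still stands in its place (horizontal distance between each of jug_center, canister_center and yellow_pot_center above 0.11 m and distance of yellow_pot_center from where it was at the start of the episode below 0.015 m), for 0.2 s.
2. the yellow pot stands released on the coaster (horizontal distance between yellow_pot_center and coaster below 0.02 m and z of yellow_pot_center in the frame of coaster between 0.03 and 0.045 m and angle between yellow_pot's own z axis and vertical below 0.15 rad and contact force between yellow_pot and the fingers below 0.1 N), for 0.2 s.
At the end, for the whole second after the job is handed in: Yellow pot released at rest on the coaster, upright, within 20 mm of its centre. Jug and canister upright (0.12 rad), at rest, within 20 mm of their starts, the jug's handle within 30 mm of its start. Green pot, plates, tray and cup within 40 mm of theirs (all of step 2 and distance of each of jug_center, canister_center from where it was at the start of the episode below 0.02 m and distance of jug_handle from where it was at the start of the episode below 0.03 m and angle between each of jug, canister's own z axis and vertical below 0.12 rad and linear speed of each of jug, canister, yellow_pot below 0.02 m/s); the robot touches nothing.
It fails at once if the green pot, cup, plates or tray is moved 40 mm or more (distance of any of green_pot, cup, plates, tray from where it was at the start of the episode above 0.04 m).
It fails at once if one of these or the jug, canister or yellow pot is tipped by 0.5 rad or more (angle between any of green_pot, cup, plates, tray, jug, canister, yellow_pot's own z axis and vertical above 0.5 rad).
It fails at once if the yellow pot, jug or canister is let fall (0.6 m/s out of the fingers, a drop of about 20 mm) ((linear speed of jug above 0.6 m/s and contact force between jug and the fingers below 0.1 N) or (linear speed of canister above 0.6 m/s and contact force between canister and the fingers below 0.1 N) or (linear speed of yellow_pot above 0.6 m/s and contact force between yellow_pot and the fingers below 0.1 N)).
It also fails if it takes over 64 s, if anything falls off the work surface, if the arm or the gripper's body presses on something with over 40 N, if the wrist force passes 120 N, or if a joint passes its speed limit or range.

## Working session

There is one attempt and no reset: what is moved stays moved. The work goes in short steps, Python scripts to look and compute and a tool call to move; the robot and the scene stay as the last step left them, time stands still between calls to the robot, and variables do not carry over. Pictures are saved under pics/ and viewed, and the job is handed in when it is done.

Besides the shell and the picture viewer there is one more tool, called in YAML: its name, and indented under it one key for each argument. apply_moves: Moves the arm, as the interface text tells. Its arguments: {"type":"object","properties":{"commands":{"type":"array"},"force":{"type":"number"}},"required":["commands"]}

```bash
mkdir -p pics; python3 - <<'E'
from bench import r, grab_frame, search_frame, cut_out, pinpoint
import cv2
print(r.get_obs(), r.tcp_to_grasp)
for c in ["side","top","wrist"]:
    f=grab_frame(c); cv2.imwrite(f"pics/{c}0.png",f["pixels"][:,:,::-1])
    print(c,{k:v for k,v in f.items() if k!="pixels"})
    if c!="wrist":
        for n in ["rack","mat_left","mat_right","jug_center","jug_handle","canister_center","yellow_pot_center","green_pot_center","coaster","tray","cup","plates","jug","canister","yellow_pot"]:
            print(n,[(round(d["point"][0]*640,1),round(d["point"][1]*480,1),round(d["confidence"],2)) for d in pinpoint(n,c)[:2]])
print(r.get_obs()["clock"])
E
```

```text
{'clock': 0.0, 'joints': array([ 1.0179029 ,  0.47780702,  0.02232104,  1.55646897, -0.0114746 ,
        1.10930397, -0.08308676]), 'qvel': array([ 9.63241820e-04,  5.37413296e-04, -7.48553829e-04,  8.35797307e-04,
        1.54048808e-04, -1.18626410e-05,  9.75235914e-06]), 'tau': array([ 2.22103654e-04, -5.96451008e+01,  1.60784416e+00, -2.81195498e+01,
        1.24150506e-02,  9.37651290e-03,  3.07658991e-05]), 'tcp_pos': array([ 0.29016264, -0.60878213,  0.23031333]), 'orientation': array([ 1.97496618,  0.4486025 , -1.97609619]), 'contact_force': array([ 0.12990067,  0.14715075, -0.85725532]), 'moment': array([-0.0095384 , -0.01708645,  0.02448175]), 'grip_width': 0.08578263630389844} 0.0187
side {'mtx': array([[454.88753102,   0.        , 325.6457124 ],
       [  0.        , 454.88753102, 244.88476508],
       [  0.        ,   0.        ,   1.        ]]), 'position': array([0.03557479, 0.58636418, 0.88762221]), 'rotation': array([-0.89969055,  2.53280374, -1.02122653])}
rack [(295.0, 263.3, 0.86)]
mat_left [(286.7, 284.8, 0.7), (285.5, 285.0, 0.63)]
mat_right [(319.8, 251.6, 0.76
[... 1241 characters left out ...]
9), (272.0, 222.5, 0.39)]
plates [(473.4, 258.5, 0.71)]
jug [(280.2, 229.5, 0.65)]
canister [(337.0, 220.7, 0.73), (278.8, 230.4, 0.36)]
yellow_pot [(277.1, 204.8, 0.73)]
wrist {'mtx': array([[371.64829954,   0.        , 316.95436183],
       [  0.        , 371.64829954, 239.82813555],
       [  0.        ,   0.        ,   1.        ]]), 'T_tool_cam': array([[-4.50326642e-04, -3.09202900e-01,  9.50995985e-01,
        -1.41662912e-01],
       [ 9.99999886e-01,  1.46006668e-05,  4.78278737e-04,
         4.73076345e-04],
       [-1.61770348e-04,  9.50996092e-01,  3.09202858e-01,
        -7.91928209e-02],
       [ 0.00000000e+00,  0.00000000e+00,  0.00000000e+00,
         1.00000000e+00]])}
1.65
```

View images.

View pics/side0.png

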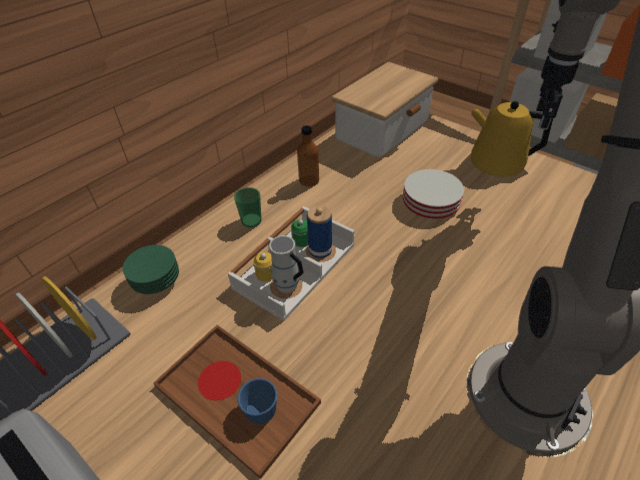

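View pics/top0.png

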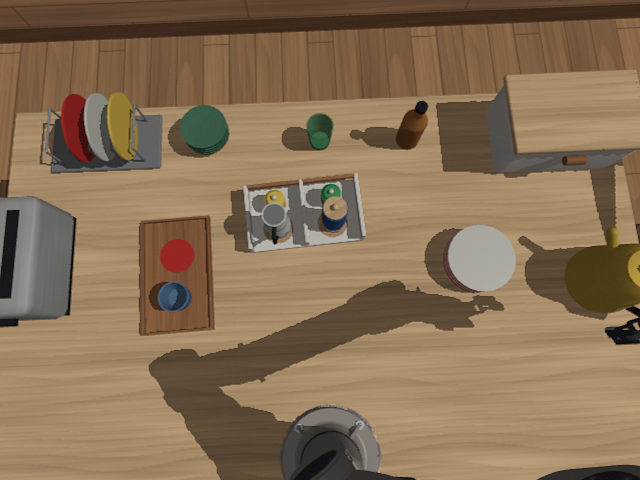

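```bash
cat > h.py <<'E'
import numpy as np
from scipy.spatial.transform import Rotation as R
from scipy.optimize import least_squares
C={"side":(454.8875,325.6457,244.8848,np.array([0.03557479,0.58636418,0.88762221]),R.from_rotvec([-0.89969055,2.53280374,-1.02122653]).as_matrix()),
"top":(443.7469,317.0952,240.2558,np.array([0.29318661,0.01652628,1.16055514]),R.from_rotvec([-2.06172841,2.1618003,-0.22354007]).as_matrix())}
def proj(c,P):
    f,cx,cy,p,M=C[c]; q=(np.atleast_2d(P)-p)@M
    return np.c_[f*q[:,0]/q[:,2]+cx,f*q[:,1]/q[:,2]+cy]
def atz(c,px,z):
    f,cx,cy,p,M=C[c]; d=M@np.array([(px[0]-cx)/f,(px[1]-cy)/f,1]); return p+d*(z-p[2])/d[2]
def tri(a,b):
    s=least_squares(lambda P:np.r_[(proj("side",P)[0]-a),(proj("top",P)[0]-b)],[.7,0,.1]); return s.x, abs(s.fun).max()
E
python3 - <<'E'
from h import *
S=dict(mat_left=(286.7,284.8),mat_right=(319.8,251.6),rack=(295,263.3),jug_center=(282,264.1),canister_center=(314.6,228.7),yellow=(262.7,263.6),green=(303.5,229.9),coaster=(220,381.8),tray=(238.1,394.2),cup=(260.6,410.2),plates=(432.3,201.3),jug=(287.6,280.9),canister=(319.5,248.4),yfoot=(265.2,275.2))
T=dict(mat_left=(277.6,229.9),mat_right=(332.6,220.8),rack=(301.9,211.6),jug_center=(273.4,221.7),canister_center=(334.1,213.7),yellow=(273.6,198.3),green=(329.4,193.9),coaster=(176.6,254.4),tray=(177.3,270.6),cup=(180.9,296.8),plates=(473.4,258.5),jug=(280.2,229.5),canister=(337,220.7),yfoot=(277.1,204.8))
Z=dict(mat_left=.015,mat_right=.015,rack=0,jug_center=.087,canister_center=.087,yellow=.052,green=.052,coaster=.006,tray=0,cup=.006,plates=0,jug=.015,canister=.015,yfoot=.015)
for k in S: print(k,tri(S[k],T[k]),atz("side",S[k],Z[k])[:2].round(4),atz("top",T[k],Z[k])[:2].round(4))
E
```

```text
mat_left (array([0.56570535, 0.110407  , 0.025029  ]), np.float64(0.23248112397976683)) [0.5713 0.1047] [0.5687 0.1116]
mat_right (array([ 0.58625332, -0.03687422,  0.00829185]), np.float64(0.8303712035042281)) [ 0.5798 -0.0329] [ 0.5866 -0.0355]
rack (array([0.60926667, 0.04160445, 0.01574044]), np.float64(2.4901735691872204)) [0.6129 0.0295] [0.6201 0.0456]
jug_center (array([0.56891687, 0.11401528, 0.10156856]), np.float64(0.08873703991940829)) [0.5786 0.1052] [0.5729 0.1155]
canister_center (array([ 0.58996974, -0.03453839,  0.08958443]), np.float64(1.884088870470464)) [ 0.5967 -0.035 ] [ 0.5863 -0.037 ]
yellow (array([0.64174597, 0.1148473 , 0.05411856]), np.float64(0.9742423414087966)) [0.6407 0.1128] [0.6449 0.1165]
green (array([ 0.64164775, -0.0320498 ,  0.06028569]), np.float64(2.330421381440374)) [ 0.6412 -0.0402] [ 0.6499 -0.0294]
coaster (array([0.51372453, 0.37982999, 0.00075876]), np.float64(1.5809856337024257)) [0.5078 0.3798] [0.5171 0.3811]
tray (array([ 0.46673931,  0.37538231, -0.00094909]), np.float64(2.962519437201479)) [0.4607 0.3733] [0.4747 0.3803]
cup (array([ 0.40272556,  0.36845906, -0.00175879]), np.float64(1.0457258011678618)) [0.3977 0.3696] [0.4048 0.3678]
plates (array([ 0.46352923, -0.40289539,  0.00572018]), np.float64(2.4882881667477363)) [ 0.4595 -0.4121] [ 0.4698 -0.4029]
jug (array([0.56610878, 0.10381098, 0.03277825]), np.float64(0.34979274396096116)) [0.578  0.0941] [0.5695 0.1047]
canister (array([ 0.58984549, -0.04655092,  0.00877654]), np.float64(0.7626428709525612)) [ 0.588  -0.0414] [ 0.5863 -0.0472]
yfoot (array([0.64030749, 0.11154527, 0.00703266]), np.float64(0.03577613155175641)) [0.6347 0.1158] [0.638  0.1109]
```

```bash
python3 - <<'E'
import cv2,numpy as np
a=cv2.imread("pics/top0.png")[165:265,230:380]; b=cv2.imread("pics/side0.png")[195:320,220:365]
cv2.imwrite("pics/topz.png",cv2.resize(a,None,fx=5.3,fy=5.3,interpolation=2)); cv2.imwrite("pics/sidez.png",cv2.resize(b,None,fx=4.8,fy=4.8,interpolation=2))
E
```

```text
(no output)
```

View pics/topz.png

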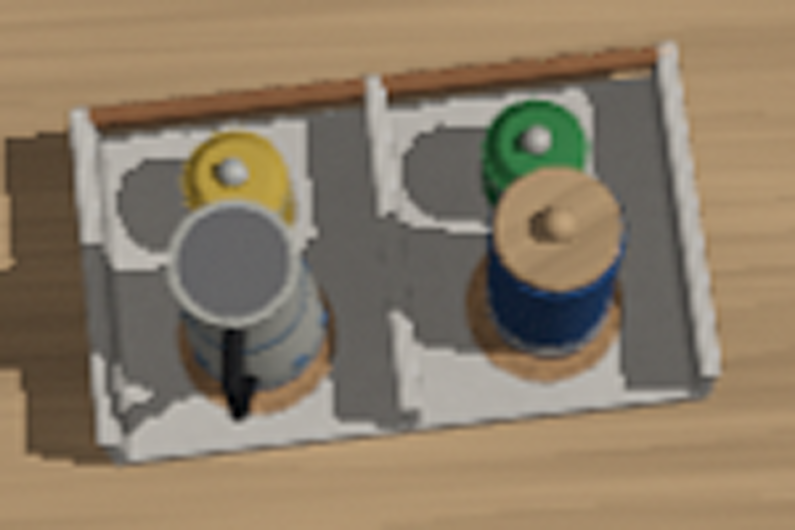

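View pics/sidez.png

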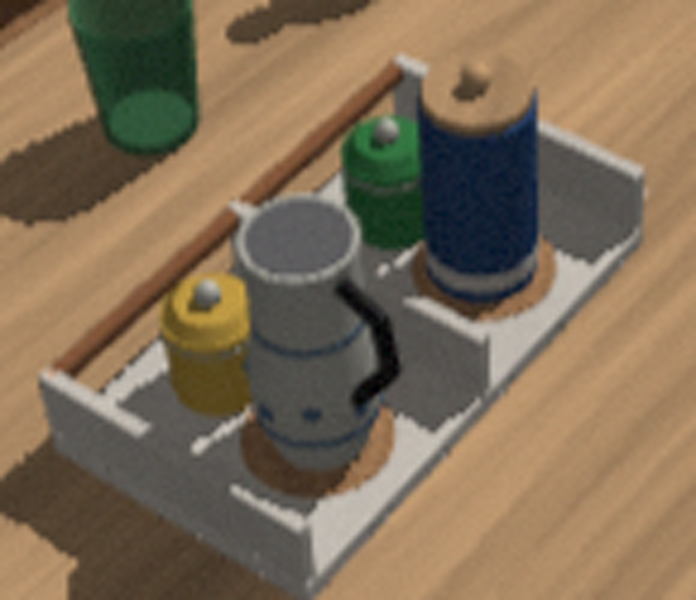

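```bash
python3 - <<'E'
from h import *
z=lambda u,v:(230+u/5.3-.4,165+v/5.3-.4); s=lambda u,v:(220+u/4.8-.4,195+v/4.8-.4)
for n,t,q,h in [("jugrim",(233,263),(297,238),.160),("yknob",(232,172),(207,291),.082),("cknob",(555,222),(473,78),.152),("gknob",(537,138),(386,130),.082),("mat_l",(258,340),(318,437),.015),("mat_r",(545,305),(485,268),.015),("FL",(120,460),(305,597),0),("FR",(707,397),(640,240),0)]:
    a,b=s(*q),z(*t); print(n,tri(a,b),atz("side",a,h)[:2].round(4),atz("top",b,h)[:2].round(4))
E
```

```text
jugrim (array([0.57076133, 0.1073406 , 0.16142639]), np.float64(0.3223838202410434)) [0.571  0.1062] [0.5719 0.1079]
yknob (array([0.63627949, 0.11325912, 0.08620844]), np.float64(0.44364728749030746)) [0.6383 0.1104] [0.6387 0.1143]
cknob (array([ 0.58460955, -0.03558498,  0.15411362]), np.float64(0.4347636214514523)) [ 0.5851 -0.0377] [ 0.5862 -0.0352]
gknob (array([ 0.64673278, -0.03304512,  0.08426273]), np.float64(0.5387579263787643)) [ 0.647  -0.0352] [ 0.6487 -0.0325]
mat_l (array([0.57064937, 0.10915837, 0.01679927]), np.float64(0.2596156712472748)) [0.5711 0.1079] [0.5718 0.1097]
mat_r (array([ 0.58099081, -0.0354687 ,  0.01715688]), np.float64(0.5679722913680507)) [ 0.5808 -0.0375] [ 0.583  -0.0348]
FL (array([0.51463572, 0.1804734 , 0.00540403]), np.float64(0.42003319085984003)) [0.5166 0.1776] [0.5168 0.1819]
FR (array([ 0.53274054, -0.11418359,  0.006848  ]), np.float64(0.367032548855434)) [ 0.5356 -0.12  ] [ 0.5351 -0.1145]
```

```bash
cat >> h.py <<'E'
def go(x,y,z,yaw=None,sgn=None):
    """target: TCP pos, tool x down, tool y along (-sin yaw,cos yaw)*sgn"""
    from bench import r
    o=r.get_obs(); M=R.from_rotvec(o["orientation"]).as_matrix(); p=o["tcp_pos"]
    print("clk",round(o["clock"],2),"tcp",p.round(4),"w",round(o["grip_width"],4),"F",o["contact_force"].round(1)); print("axes\n",M.round(3))
    yv=np.array([-np.sin(yaw),np.cos(yaw),0]); 
    if yv@M[:,1]<0: yv=-yv
    if sgn: yv=yv*sgn
    xv=np.array([0,0,-1.]); T=np.c_[xv,yv,np.cross(xv,yv)]
    d=M.T@(np.array([x,y,z])-p); w=R.from_matrix(M.T@T).as_rotvec()
    print("shift mm",(d*1000).round(1),"turn",w.round(4))
E
python3 -c "
from h import *
go(.571,.107,.25,.072)"
```

```text
clk 1.65 tcp [ 0.2905 -0.6093  0.2313] w 0.0853 F [-0.5  0.5  0.2]
axes
 [[ 0.     0.43  -0.903]
 [ 0.    -0.903 -0.43 ]
 [-1.     0.    -0.   ]]
shift mm [ -18.7 -525.9 -561.5] turn [ 0.3728 -0.      0.    ]
```

apply_moves:
  commands:
    - [85,-10,-20,-20,0.02,0,0]
    - [85,-19,-50,-55,0.04,0,0]
    - [85,-19,-82,-88,0.06,0,0]
    - [85,-19,-115,-122,0.08,0,0]
    - [85,-19,-147,-157,0.1,0,0]
    - [85,-19,-180,-192,0.13,0,0]
    - [85,-19,-213,-227,0.15,0,0]
    - [85,-19,-245,-262,0.17,0,0]
    - [85,-19,-278,-297,0.2,0,0]
    - [85,-19,-310,-331,0.22,0,0]
    - [85,-19,-343,-366,0.24,0,0]
    - [85,-19,-375,-400,0.27,0,0]
    - [85,-19,-408,-436,0.29,0,0]
    - [85,-19,-440,-470,0.31,0,0]
    - [85,-19,-470,-502,0.33,0,0]
    - [85,-19,-498,-532,0.35,0,0]
    - [85,-19,-515,-550,0.365,0,0]
    - [85,-19,-523,-558,0.373,0,0]
    - [85,-19,-526,-561,0.373,0,0]
    - [85,-19,-526,-561,0.373,0,0]
  force: 40

```text
clock: 3.65
tcp_pos: [0.5704, 0.1059, 0.2502]
orientation: [2.184, 0.077, -2.185]
contact_force: [0.8, -0.4, 0.7]
grip_width: 0.085
```

```bash
python3 - <<'E'
from h import *
from bench import r, grab_frame
import cv2
go(.571,.107,.25,.072); print(r.get_obs()["joints"].round(2))
o=r.get_obs()
f=grab_frame("wrist"); cv2.imwrite("pics/w1.png",f["pixels"][:,:,::-1])
np.savez("w1.npz",p=o["tcp_pos"],o=o["orientation"],K=f["mtx"],T=f["T_tool_cam"])
E
```

```text
clk 3.65 tcp [0.5704 0.1059 0.2502] w 0.085 F [ 0.8 -0.4  0.7]
axes
 [[-0.     0.071 -0.997]
 [-0.001 -0.997 -0.071]
 [-1.     0.001  0.   ]]
shift mm [ 0.2 -1.1 -0.6] turn [-0.0007  0.0004 -0.0007]
[-0.02  0.33 -0.34  1.75  0.12  1.09 -1.9 ]
```

View pics/w1.png

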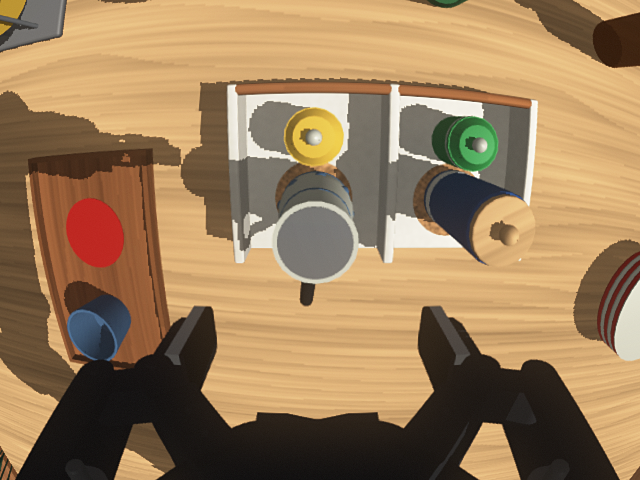

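```bash
cat >> h.py <<'E'
def wat(fn,px,z):
    D=np.load(fn); K=D["K"]; Tc=D["T"]; M=R.from_rotvec(D["o"]).as_matrix()
    v=np.array([px[0]-K[0,2],px[1]-K[1,2]]); rr=np.hypot(*v); th=rr/K[0,0]
    d=np.r_[v/max(rr,1e-9)*np.sin(th),np.cos(th)]; d=M@Tc[:3,:3]@d; c=D["p"]+M@Tc[:3,3]
    return (c+d*(z-c[2])/d[2])[:2].round(4)
E
python3 - <<'E'
from h import *
for n,p,z in [("jugrim",(315.5,242.5),.16),("handle",(307,296),.11),("handleT",(308,283),.11),("yknob",(314,137),.082),("yknobtop",(314,137),.085),("cknob",(510,235),.15),("gknob",(480,145),.082),("coaster",(95,232),.006),
 ("postL",(232,87),.06),("postM",(394,87),.06),("postR",(535,103),.06),("yrimL",(285,137),.069),("FL",(238,262),.015),("FM",(388,262),.015),("cupc",(100,325),.064)]: print(n,wat("w1.npz",p,z))
E
```

```text
jugrim [0.5726 0.1063]
handle [0.5078 0.1091]
handleT [0.52  0.109]
yknob [0.6378 0.1124]
yknobtop [0.638  0.1124]
cknob [ 0.5853 -0.0389]
gknob [ 0.647  -0.0334]
coaster [0.5152 0.3754]
postL [0.6788 0.1884]
postM [0.6886 0.0453]
postR [ 0.6986 -0.1009]
yrimL [0.6358 0.1374]
FL [0.4955 0.1872]
FM [0.5074 0.022 ]
cupc [0.4206 0.3493]
```

apply_moves:
  commands:
    - [85,20,-1,-2,0,0,0]
    - [85,50,-1,-2,0,0,0]
    - [85,80,-1,-2,0,0,0]
    - [85,110,-1,-2,0,0,0]
    - [85,130,-1,-2,0,0,0]
    - [85,142,-1,-2,0,0,0]
    - [85,142,-1,-2,0,0,0]
    - [70,142,-1,-2,0,0,0]
    - [60,142,-1,-2,0,0,0]
    - [50,142,-1,-2,0,0,0]
    - [50,142,-1,-2,0,0,0]
    - [50,142,-1,-2,0,0,0]
    - [50,142,-1,-2,0,0,0]
  force: 50

```text
clock: 5.0
tcp_pos: [0.5735, 0.108, 0.1099]
orientation: [2.188, 0.078, -2.182]
contact_force: [-0.7, -0.9, 6.0]
grip_width: 0.0549
```

```bash
python3 - <<'E'
from h import *
go(.572,.107,.19,.072)
E
```

```text
clk 5.0 tcp [0.5735 0.108  0.1099] w 0.0549 F [-0.7 -0.9  6. ]
axes
 [[ 0.003  0.071 -0.997]
 [ 0.    -0.997 -0.071]
 [-1.     0.    -0.003]]
shift mm [-80.1   0.9   1.4] turn [-0.0005 -0.0026 -0.0001]
```

apply_moves:
  commands:
    - [50,-5,0,0,0,0,0]
    - [50,-15,0,0,0,0,0]
    - [50,-30,0,0,0,0,0]
    - [50,-48,0,0,0,0,0]
    - [50,-62,0,0,0,0,0]
    - [50,-71,2,3,0,0,0]
    - [50,-75,8,12,0,0,0]
    - [50,-75,18,28,0,0,0]
    - [50,-75,30,48,0,0,0]
    - [50,-75,43,68,0,0,0]
    - [50,-75,56,88,0,0,0]
    - [50,-75,67,106,0,0,0]
    - [50,-70,74,118,0,0,0]
    - [50,-58,78,123,0,0,0]
    - [50,-44,78,124,0,0,0]
    - [50,-30,78,124,0,0,0]
    - [50,-17,78,124,0,0,0]
    - [50,-7,78,124,0,0,0]
    - [50,1,78,124,0,0,0]
    - [50,6,78,124,0,0,0]
  force: 50

```text
clock: 7.0
tcp_pos: [0.4539, 0.0211, 0.1017]
orientation: [2.184, 0.078, -2.186]
contact_force: [-0.2, -0.3, -4.5]
grip_width: 0.0549
```

apply_moves:
  commands:
    - [50,3,0,0,0,0,0]
    - [50,6,0,0,0,0,0]
    - [50,8,0,0,0,0,0]

```text
clock: 7.3
tcp_pos: [0.455, 0.0213, 0.0948]
orientation: [2.186, 0.078, -2.184]
contact_force: [-5.5, -1.3, 24.0]
grip_width: 0.0548
```

```bash
python3 - <<'E'
from h import *
from bench import r,grab_frame
import cv2
go(.572,.107,.19,.072)
f=grab_frame("side"); cv2.imwrite("pics/s2.png",f["pixels"][:,:,::-1])
E
```

```text
clk 7.3 tcp [0.455  0.0213 0.0948] w 0.0548 F [-5.5 -1.3 24. ]
axes
 [[ 0.001  0.072 -0.997]
 [-0.    -0.997 -0.072]
 [-1.     0.    -0.001]]
shift mm [ -95.1  -77.1 -122.9] turn [-0.0003 -0.001  -0.0002]
```

View pics/s2.png

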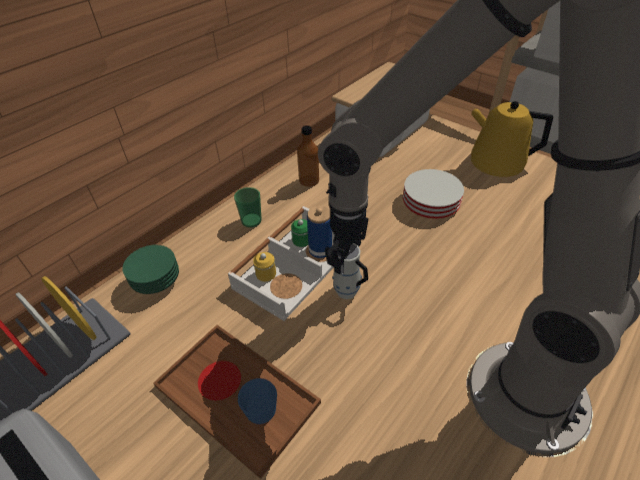

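apply_moves:
  commands:
    - [50,-2,0,0,0,0,0]
    - [50,-2,0,0,0,0,0]
    - [60,-2,0,0,0,0,0]
    - [75,-2,0,0,0,0,0]
    - [85,-2,0,0,0,0,0]
    - [85,-2,0,0,0,0,0]
    - [85,-8,0,0,0,0,0]
    - [85,-25,0,0,0,0,0]
    - [85,-50,0,0,0,0,0]
    - [85,-80,0,0,0,0,0]
    - [85,-105,0,0,0,0,0]
    - [85,-115,0,0,0,0,0]
    - [85,-115,0,0,0,0,0]

```text
clock: 8.65
tcp_pos: [0.4553, 0.0214, 0.2106]
orientation: [2.188, 0.078, -2.181]
contact_force: [-0.4, -0.1, 0.0]
grip_width: 0.0849
```

```bash
python3 - <<'E'
from h import *
from bench import r,grab_frame
import cv2
go(.638,.1125,.20,.072)
o=r.get_obs(); f=grab_frame("wrist"); cv2.imwrite("pics/w2.png",f["pixels"][:,:,::-1])
np.savez("w2.npz",p=o["tcp_pos"],o=o["orientation"],K=f["mtx"],T=f["T_tool_cam"])
E
```

```text
clk 8.65 tcp [0.4553 0.0214 0.2106] w 0.0849 F [-0.4 -0.1  0. ]
axes
 [[ 0.003  0.072 -0.997]
 [ 0.    -0.997 -0.072]
 [-1.     0.    -0.003]]
shift mm [  11.2  -77.8 -188.7] turn [-0.0004 -0.0031 -0.0002]
```

View pics/w2.png

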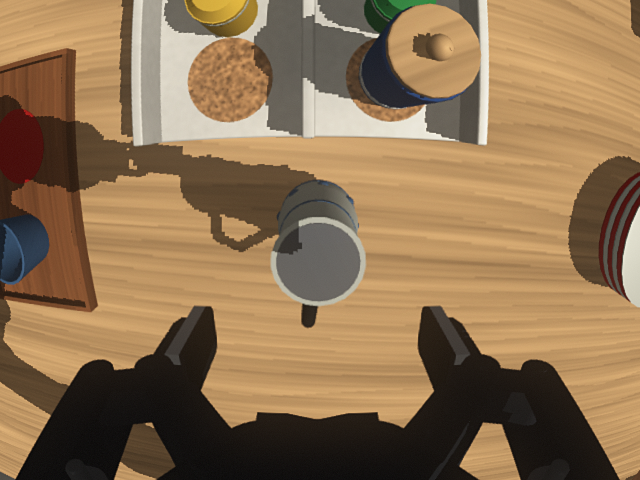

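apply_moves:
  commands:
    - [85,2,-5,-12,0,0,0]
    - [85,5,-15,-36,0,0,0]
    - [85,8,-28,-70,0,0,0]
    - [80,11,-44,-108,0,-0.003,0]
    - [72,11,-60,-146,0,-0.003,0]
    - [70,11,-72,-174,0,-0.003,0]
    - [70,11,-77,-186,0,-0.003,0]
    - [70,11,-78,-189,0,-0.003,0]
    - [70,11,-78,-189,0,-0.003,0]

```text
clock: 9.6
tcp_pos: [0.6369, 0.1129, 0.1964]
orientation: [2.178, 0.078, -2.191]
contact_force: [-0.0, -0.7, -0.2]
grip_width: 0.0697
```

```bash
python3 - <<'E'
from h import *
from bench import r,grab_frame
import cv2
print("mat",wat("w2.npz",(230,80),.015),"jug",wat("w2.npz",(318,260),.145))
go(.638,.1125,.032,.072)
o=r.get_obs(); f=grab_frame("wrist"); cv2.imwrite("pics/w3.png",f["pixels"][:,:,::-1])
np.savez("w3.npz",p=o["tcp_pos"],o=o["orientation"],K=f["mtx"],T=f["T_tool_cam"])
E
```

```text
mat [0.5713 0.1077] jug [0.4549 0.0201]
clk 9.6 tcp [0.6369 0.1129 0.1964] w 0.0697 F [-0.  -0.7 -0.2]
axes
 [[-0.006  0.072 -0.997]
 [-0.001 -0.997 -0.072]
 [-1.     0.     0.006]]
shift mm [164.4   0.5  -2. ] turn [ 0.0002  0.0057 -0.0002]
```

View pics/w3.png

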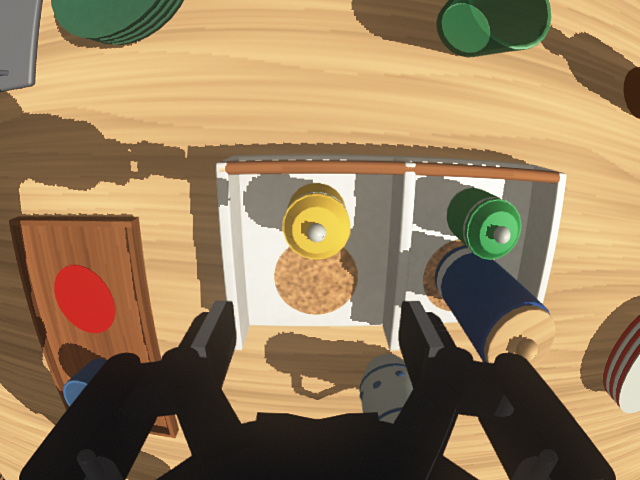

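```bash
python3 - <<'E'
from h import *
for n,p,z in [("yk",(316,231),.083),("coaster",(85,299),.006),("railL",(229,168),.06),("railM",(408,168),.06),("mat",(316,276),.015),("gk",(501,234),.083)]: print(n,wat("w3.npz",p,z))
E
```

```text
yk [0.6394 0.1132]
coaster [0.5153 0.3749]
railL [0.6779 0.1825]
railM [0.6878 0.0464]
mat [0.5742 0.1087]
gk [ 0.648  -0.0313]
```

apply_moves:
  commands:
    - [70,15,0,-1,0,0.005,0]
    - [70,40,0,-2,0,0.005,0]
    - [70,70,0,-3,0,0.005,0]
    - [70,100,0,-3,0,0.005,0]
    - [70,128,0,-3,0,0.005,0]
    - [70,148,0,-3,0,0.005,0]
    - [70,160,0,-3,0,0.005,0]
    - [70,164,0,-3,0,0.005,0]
    - [70,164,0,-3,0,0.005,0]
    - [60,164,0,-3,0,0.005,0]
    - [52,164,0,-3,0,0.005,0]
    - [46,164,0,-3,0,0.005,0]
    - [46,164,0,-3,0,0.005,0]
    - [46,164,0,-3,0,0.005,0]
    - [46,164,0,-3,0,0.005,0]
  force: 40

```text
clock: 11.15
tcp_pos: [0.6408, 0.1136, 0.0359]
orientation: [2.19, 0.08, -2.18]
contact_force: [-1.4, 0.2, 5.6]
grip_width: 0.0502
```

```bash
python3 - <<'E'
from h import *
go(.515,.376,.13,.072)
E
```

```text
clk 11.15 tcp [0.6408 0.1136 0.0359] w 0.0502 F [-1.4  0.2  5.6]
axes
 [[ 0.004  0.072 -0.997]
 [ 0.001 -0.997 -0.072]
 [-1.    -0.001 -0.004]]
shift mm [ -94.4 -270.9  106.2] turn [-0.     -0.0045  0.0007]
```

apply_moves:
  commands:
    - [46,-4,0,0,0,0,0]
    - [46,-15,0,0,0,-0.003,0]
    - [46,-32,0,0,0,-0.004,0]
    - [46,-55,0,0,0,-0.004,0]
    - [46,-76,0,0,0,-0.004,0]
    - [46,-90,-5,2,0,-0.004,0]
    - [46,-94,-18,7,0,-0.004,0]
    - [46,-94,-40,16,0,-0.004,0]
    - [46,-94,-68,27,0,-0.004,0]
    - [46,-94,-98,38,0,-0.004,0]
    - [46,-94,-130,51,0,-0.004,0]
    - [46,-94,-162,63,0,-0.004,0]
    - [46,-94,-194,76,0,-0.004,0]
    - [46,-94,-224,88,0,-0.004,0]
    - [46,-94,-248,97,0,-0.004,0]
    - [46,-94,-263,103,0,-0.004,0]
    - [46,-94,-269,106,0,-0.004,0]
    - [46,-94,-271,106,0,-0.004,0]
    - [46,-94,-271,106,0,-0.004,0]

```text
clock: 13.05
tcp_pos: [0.5152, 0.3743, 0.1278]
orientation: [2.183, 0.076, -2.187]
contact_force: [0.5, -0.7, -2.3]
grip_width: 0.0504
```

```bash
python3 - <<'E'
from h import *
from bench import r,grab_frame
import cv2
for c in ["top","side"]:
    im=cv2.imread(f"pics/{c}0.png").astype(int); m=(im[:,:,2]>110)&(im[:,:,1]<50)&(im[:,:,0]<50)
    n,l,s,cc=cv2.connectedComponentsWithStats(m.astype(np.uint8)); 
    for i in range(1,n):
        if s[i,4]>500: print(c,cc[i],s[i],atz(c,cc[i],.006))
go(.515,.376,.13,.072)
o=r.get_obs(); f=grab_frame("wrist"); cv2.imwrite("pics/w4.png",f["pixels"][:,:,::-1])
np.savez("w4.npz",p=o["tcp_pos"],o=o["orientation"],K=f["mtx"],T=f["T_tool_cam"])
E
```

```text
top [ 72.20383451 123.19374369] [ 61  94  27  68 991] [0.90777625 0.68250558 0.006     ]
top [176.74212369 255.19253209] [161 239  33  33 857] [0.5149613  0.38063971 0.006     ]
side [218.93620292 380.25365104] [ 198  361   43   39 1301] [0.51217956 0.37886393 0.006     ]
clk 13.05 tcp [0.5152 0.3743 0.1278] w 0.0504 F [ 0.5 -0.7 -2.3]
axes
 [[-0.002  0.07  -0.998]
 [-0.001 -0.998 -0.07 ]
 [-1.     0.001  0.002]]
shift mm [-2.2 -1.7  0.1] turn [-0.0017  0.0019 -0.0011]
```

View pics/w4.png

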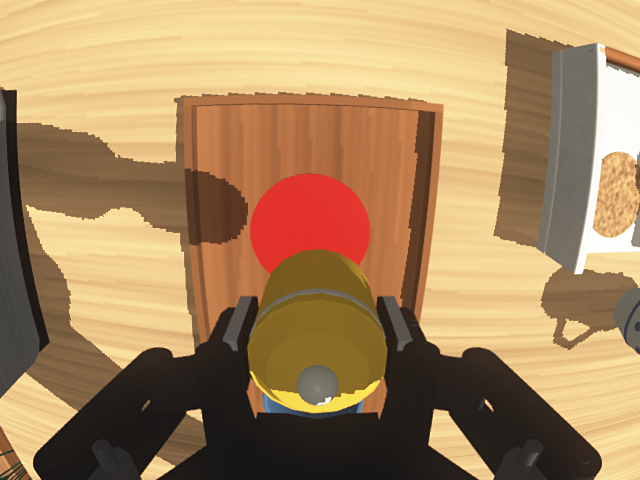

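```bash
python3 - <<'E'
from h import *
for p in [(310,230),(250,230),(370,230),(310,173)]: print(wat("w4.npz",p,.006))
go(.514,.378,.027,.072)
E
```

```text
[0.516  0.3788]
[0.513  0.4236]
[0.5192 0.3343]
[0.5583 0.3816]
clk 13.1 tcp [0.5155 0.3739 0.1279] w 0.0505 F [ 0.1  0.1 -2.8]
axes
 [[-0.002  0.07  -0.998]
 [-0.001 -0.998 -0.07 ]
 [-1.     0.001  0.002]]
shift mm [100.9  -4.3   1. ] turn [-0.0024  0.0018 -0.0012]
```

apply_moves:
  commands:
    - [46,5,-2,0,0,0,0]
    - [46,18,-5,0,0,0,0]
    - [46,38,-5,0,0,0,0]
    - [46,58,-5,0,0,0,0]
    - [46,74,-5,0,0,0,0]
    - [46,84,-5,0,0,0,0]
    - [46,90,-5,0,0,0,0]
    - [46,94,-5,0,0,0,0]
    - [46,97,-5,0,0,0,0]
    - [46,97,-5,0,0,0,0]

```text
clock: 14.1
tcp_pos: [0.5141, 0.3806, 0.0312]
orientation: [2.183, 0.079, -2.187]
contact_force: [-0.7, 0.0, -3.0]
grip_width: 0.0502
```

apply_moves:
  commands:
    - [46,1,0,0,0,0,0]
    - [46,2,0,0,0,0,0]
    - [46,3,0,0,0,0,0]
    - [46,3,0,0,0,0,0]

```text
clock: 14.5
tcp_pos: [0.5139, 0.3805, 0.0281]
orientation: [2.183, 0.078, -2.187]
contact_force: [0.3, -0.8, -2.6]
grip_width: 0.0505
```

apply_moves:
  commands:
    - [46,1,0,0,0,0,0]
    - [46,2,0,0,0,0,0]
    - [46,2,0,0,0,0,0]

```text
clock: 14.8
tcp_pos: [0.514, 0.3806, 0.027]
orientation: [2.183, 0.078, -2.187]
contact_force: [-2.5, -1.5, 5.4]
grip_width: 0.0503
```

apply_moves:
  commands:
    - [52,0,0,0,0,0,0]
    - [58,0,0,0,0,0,0]
    - [68,0,0,0,0,0,0]
    - [72,0,0,0,0,0,0]
    - [72,0,0,0,0,0,0]
    - [72,0,0,0,0,0,0]
    - [72,-6,0,0,0,0,0]
    - [72,-20,0,0,0,0,0]
    - [72,-45,0,0,0,0,0]
    - [72,-75,0,0,0,0,0]
    - [72,-110,0,0,0,0,0]
    - [75,-145,0,0,0,0,0]
    - [80,-172,0,0,0,0,0]
    - [85,-185,0,0,0,0,0]
    - [85,-187,0,0,0,0,0]
    - [85,-187,0,0,0,0,0]

```text
clock: 16.4
tcp_pos: [0.514, 0.3802, 0.2126]
orientation: [2.182, 0.078, -2.187]
contact_force: [0.8, 0.1, -0.1]
grip_width: 0.085
```

```bash
python3 - <<'E'
from h import *
from bench import r,grab_frame
import cv2
go(.455,.0208,.2106,.072)
o=r.get_obs(); f=grab_frame("wrist"); cv2.imwrite("pics/w5.png",f["pixels"][:,:,::-1])
np.savez("w5.npz",p=o["tcp_pos"],o=o["orientation"],K=f["mtx"],T=f["T_tool_cam"])
f=grab_frame("top"); cv2.imwrite("pics/t5.png",f["pixels"][:,:,::-1])
E
```

```text
clk 16.4 tcp [0.514  0.3802 0.2126] w 0.085 F [ 0.8  0.1 -0.1]
axes
 [[-0.002  0.072 -0.997]
 [-0.001 -0.997 -0.072]
 [-1.     0.     0.002]]
shift mm [  2.4 354.2  84.6] turn [-0.0002  0.0025 -0.0005]
```

View pics/w5.png

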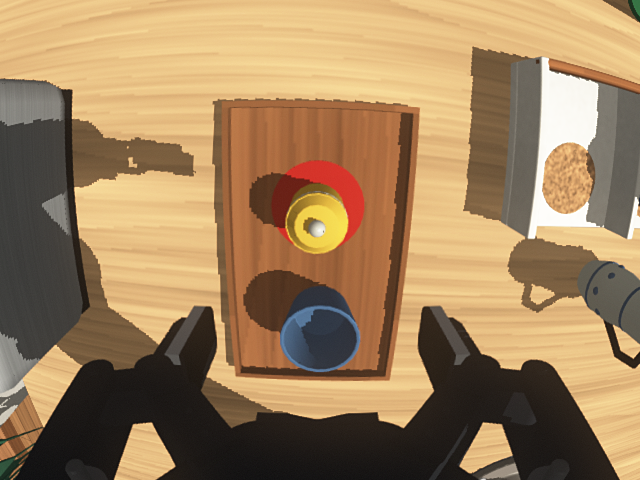

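```bash
python3 - <<'E'
from h import *
print(wat("w5.npz",(316,229),.074),wat("w5.npz",(318.5,203),.006),wat("w5.npz",(318,160),.006),wat("w5.npz",(273,203),.006),wat("w5.npz",(364,203),.006))
E
```

```text
[0.5109 0.3801] [0.5169 0.3782] [0.5581 0.3817] [0.5139 0.4219] [0.5202 0.3345]
```

apply_moves:
  commands:
    - [85,0,10,2,0,0,0]
    - [85,0,35,8,0,0,0]
    - [85,0,70,17,0,0.002,0]
    - [85,0,108,26,0,0.002,0]
    - [85,0,146,35,0,0.002,0]
    - [85,0,184,44,0,0.002,0]
    - [85,0,222,53,0,0.002,0]
    - [85,0,260,62,0,0.002,0]
    - [85,0,295,70,0,0.002,0]
    - [85,0,325,78,0,0.002,0]
    - [85,0,344,82,0,0.002,0]
    - [85,2,352,84,0,0.002,0]
    - [85,2,354,85,0,0.002,0]
    - [85,2,354,85,0,0.002,0]
    - [85,2,354,85,0,0.002,0]

```text
clock: 18.0
tcp_pos: [0.455, 0.0226, 0.2111]
orientation: [2.184, 0.081, -2.184]
contact_force: [-0.3, 0.6, -1.3]
grip_width: 0.0849
```

```bash
python3 - <<'E'
from h import *
from bench import r,grab_frame
import cv2
go(.455,.0213,.0958,.072)
o=r.get_obs(); f=grab_frame("wrist"); cv2.imwrite("pics/w6.png",f["pixels"][:,:,::-1])
E
```

```text
clk 18.0 tcp [0.455  0.0226 0.2111] w 0.0849 F [-0.3  0.6 -1.3]
axes
 [[-0.     0.074 -0.997]
 [ 0.    -0.997 -0.074]
 [-1.    -0.     0.   ]]
shift mm [115.3   1.3   0. ] turn [0.0016 0.0001 0.0004]
```

View pics/w6.png

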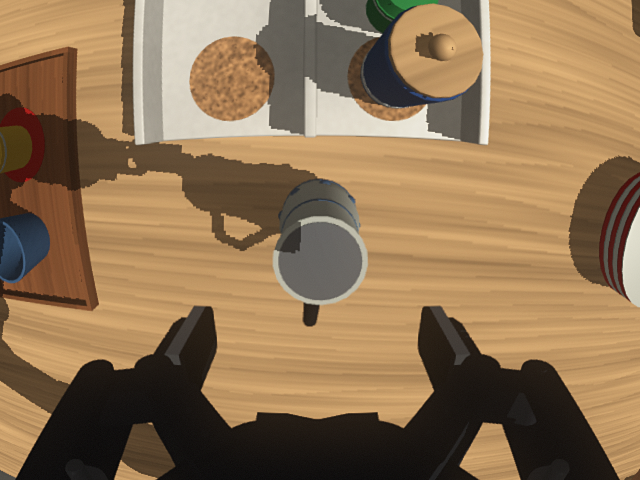

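The jug stands as I left it (rim at 320,260); descend and grip at the same height.

apply_moves:
  commands:
    - [85,15,1,0,0,0,0]
    - [85,40,1,0,0,0,0]
    - [85,68,1,0,0,0,0]
    - [85,92,1,0,0,0,0]
    - [85,108,1,0,0,0,0]
    - [85,115,1,0,0,0,0]
    - [85,115,1,0,0,0,0]
    - [70,115,1,0,0,0,0]
    - [60,115,1,0,0,0,0]
    - [50,115,1,0,0,0,0]
    - [50,115,1,0,0,0,0]
    - [50,115,1,0,0,0,0]
    - [50,115,1,0,0,0,0]
  force: 50

```text
clock: 19.35
tcp_pos: [0.4558, 0.0206, 0.0974]
orientation: [2.187, 0.079, -2.183]
contact_force: [-1.2, 1.5, 5.6]
grip_width: 0.0552
```

```bash
python3 - <<'E'
from h import *
go(.573,.108,.1115,.072)
E
```

```text
clk 19.35 tcp [0.4558 0.0206 0.0974] w 0.0552 F [-1.2  1.5  5.6]
axes
 [[ 0.002  0.072 -0.997]
 [ 0.    -0.997 -0.072]
 [-1.    -0.    -0.002]]
shift mm [ -13.9  -78.8 -123.2] turn [-0.0003 -0.0022  0.0001]
```

apply_moves:
  commands:
    - [50,-5,0,0,0,0,0]
    - [50,-18,0,0,0,0,0]
    - [50,-38,0,0,0,0,0]
    - [50,-60,0,0,0,0,0]
    - [50,-78,0,0,0,0,0]
    - [50,-88,-3,-4,0,0,0]
    - [50,-91,-10,-14,0,0,0]
    - [50,-91,-22,-32,0,0,0]
    - [50,-91,-36,-54,0,0,0]
    - [50,-91,-50,-78,0,0,0]
    - [50,-91,-63,-99,0,0,0]
    - [50,-90,-73,-114,0,0,0]
    - [50,-84,-78,-121,0,0,0]
    - [50,-70,-79,-123,0,0,0]
    - [50,-54,-79,-123,0,0,0]
    - [50,-40,-79,-123,0,0,0]
    - [50,-30,-79,-123,0,0,0]
    - [50,-23,-79,-123,0,0,0]
    - [50,-19,-79,-123,0,0,0]
    - [50,-19,-79,-123,0,0,0]

```text
clock: 21.35
tcp_pos: [0.5718, 0.1078, 0.1149]
orientation: [2.184, 0.078, -2.185]
contact_force: [-0.5, 0.5, -5.6]
grip_width: 0.0549
```

apply_moves:
  commands:
    - [50,1,0,0,0,0,0]
    - [50,2,0,0,0,0,0]
    - [50,3,0,0,0,0,0]
    - [50,3,0,0,0,0,0]

```text
clock: 21.75
tcp_pos: [0.5722, 0.1081, 0.1125]
orientation: [2.186, 0.079, -2.184]
contact_force: [0.3, -0.2, -4.0]
grip_width: 0.055
```

apply_moves:
  commands:
    - [50,1,0,0,0,0,0]
    - [50,2,0,0,0,0,0]
    - [50,2,0,0,0,0,0]

```text
clock: 22.05
tcp_pos: [0.5728, 0.1082, 0.1125]
orientation: [2.187, 0.078, -2.183]
contact_force: [-4.9, -2.3, 12.3]
grip_width: 0.055
```

Contact on the mat; release and rise.

apply_moves:
  commands:
    - [50,-1,0,0,0,0,0]
    - [58,-1,0,0,0,0,0]
    - [68,-1,0,0,0,0,0]
    - [85,-1,0,0,0,0,0]
    - [85,-1,0,0,0,0,0]
    - [85,-1,0,0,0,0,0]
    - [85,-8,0,0,0,0,0]
    - [85,-25,0,0,0,0,0]
    - [85,-52,0,0,0,0,0]
    - [85,-85,0,0,0,0,0]
    - [85,-115,0,0,0,0,0]
    - [85,-133,0,0,0,0,0]
    - [85,-138,0,0,0,0,0]
    - [85,-138,0,0,0,0,0]

```text
clock: 23.45
tcp_pos: [0.5722, 0.108, 0.2489]
orientation: [2.187, 0.079, -2.183]
contact_force: [1.1, -0.2, -0.4]
grip_width: 0.0851
```

```bash
python3 - <<'E'
from h import *
from bench import r,grab_frame
import cv2
o=r.get_obs(); print(o["tcp_pos"]); f=grab_frame("wrist"); cv2.imwrite("pics/w7.png",f["pixels"][:,:,::-1])
np.savez("w7.npz",p=o["tcp_pos"],o=o["orientation"],K=f["mtx"],T=f["T_tool_cam"])
f=grab_frame("side"); cv2.imwrite("pics/s7.png",f["pixels"][:,:,::-1])
E
```

```text
[0.57221972 0.10803587 0.24892173]
```

View pics/w7.png

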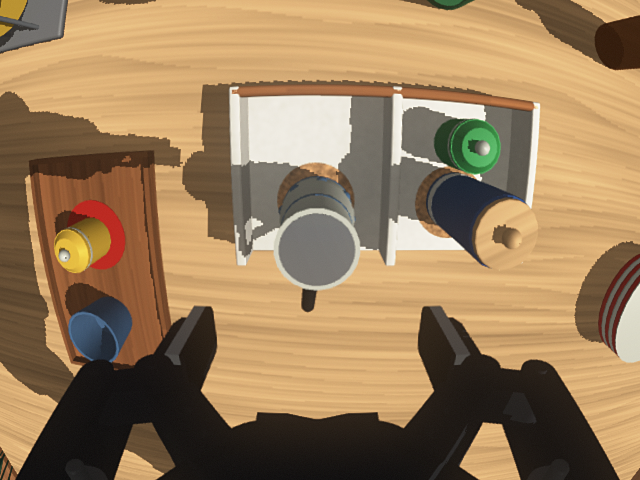

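View pics/s7.png

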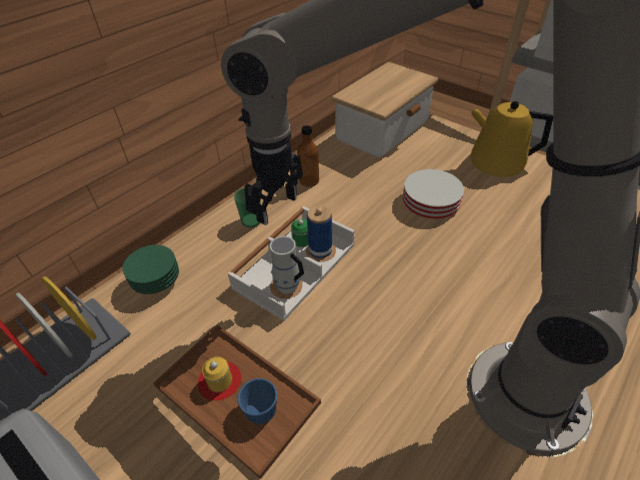

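```bash
python3 - <<'E'
from h import *
import cv2
print(wat("w7.npz",(316,248),.16))
a=cv2.imread("pics/side0.png",0);b=cv2.imread("pics/s7.png",0)
t=a[236:298,268:306]; m=cv2.matchTemplate(b[220:315,250:325],t,cv2.TM_CCOEFF_NORMED); print(cv2.minMaxLoc(m), "expected loc",(18,16))
c=np.hstack([cv2.imread("pics/side0.png")[195:320,220:320],cv2.imread("pics/s7.png")[195:320,220:320]]); cv2.imwrite("pics/cmp.png",cv2.resize(c,None,fx=4,fy=4))
E
```

```text
[0.5711 0.108 ]
(-0.1778331995010376, 0.8177453279495239, (0, 0), (19, 16)) expected loc (18, 16)
```

View pics/cmp.png

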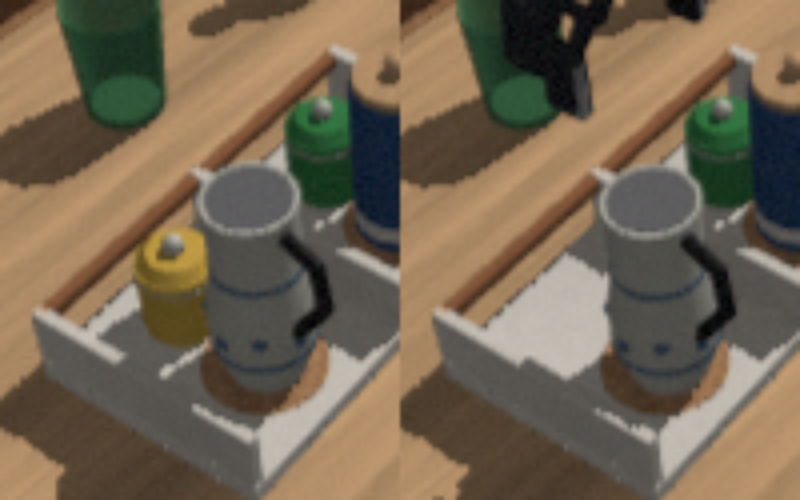

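```bash
python3 -c "
from bench import r
print(r.hand_in(), r.get_obs()['clock'])"
```

```text
the job is handed in; nothing more can be done
the job is handed in; nothing more can be done
```

The yellow pot now stands upright on the red coaster, and the jug is back on its mat in the left bay. I handed the job in at about 24 s on the robot's clock; hand-in reports no verdict.

**What I did:** I took the jug by its neck, stood it on the worktop in front of the rack and lifted out the yellow pot. I set the pot down on the coaster, then returned the jug.

**Last checks:**
- **Yellow pot:** it looks upright and is about 2–5 mm from the coaster's centre. My estimates of that centre differ by a few mm between cameras.
- **Jug:** it is about 1–2 mm from where it stood in the wrist images. The before and after side views agree to about one pixel, and its handle points as before.
- **Other items:** the canister, green pot, plates, tray and cup look unmoved and upright. I judged these by eye and did not measure them again.
- **Gripper:** it was open and about 90 mm above the jug, touching nothing.

No check failed. I pressed the jug onto the worktop with about 24 N when I stood it aside, more than needed but below the limits.

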